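# Index the drilling table, then seat and hold down the drill plate on its locating pin

### The arm

A 6-joint arm with a two-finger parallel gripper is mounted at the origin on the work surface; the furniture and walls round the work are solid. World frame = base frame: x ahead of the robot, y to its left, z up, the work surface at z = 0. Lengths are in m, angles in rad, forces in N, time in s.
With the tool pointing down it reaches from about 0.35 to 0.775 m from the base axis. Payload 5.5 kg.
Tool frame: the origin (TCP) lies midway between the tips of the shut fingers; the grasp point (between the pads) lies 19 mm behind it; z points along the fingers, x is the direction in which the jaws open and shut, and the axes are right-handed (so a half turn about z gives the same grasp; the last joint's range is limited). The gripper opens to 85 mm and grips with 20 to 120 N. Pads are 22 mm wide; open, the fingers measure 114 mm over their backs; the gripper's body (76 mm by 85 mm) begins 54 mm behind the grasp point. The pads swing forward as they close: fully open they stand 13 mm farther back than shut.
Start: joints at [0.966, 0.313, 0.046, 1.304, 0, 1.431], TCP at [0.258, 0.514, 0.231] pointing down, gripper open.
Joint ranges: [-2.76, 2.76], [-0.86, 1.69], [-1.03, 1.26], [-2.2, 2.34], [-1.47, 1.5], [-3.14, 3.14]. Speed limits (rad/s): [2.57, 2.57, 3.14, 3.14, 3.14, 3.14].

### API

Orientations are given as a unit quaternion [w, x, y, z].
In Python, from workcell import env gives the robot as it stands. The module is installed in compiled form; this text tells all that it offers.
- The arm moves only by the tool apply_moves, never from a script. Its argument "moves" is a list of rows, each a list of 3 entries, a list of its own where there are three numbers: the shift along the tool's x, y, z in cm, then the turn about the tool's z in degrees, then the opening, from 0 (shut) to 1 (fully open). In form: [[[x, y, z], yaw, gripper], ...]. A call has exactly 10 rows; each row is the pose to reach, as a shift and turn from the pose commanded when the call began, along the tool's axes at that moment; what a row does not reach only later rows make up. A row lasts 1/8 s, in which the tool goes at most 62.5 mm and 10.7 degrees, less where a joint would pass 70% of its speed; a pose out of reach is approached as far as the arm can. A call with a gripper value outside its range is refused whole. The fingers move at their own pace and stop on an object; "squeeze" is the grip in N (left out, the last holds). Time passes only in rows, so rows that repeat a pose let the fingers close, or fill a call up. It gives the time, the measured TCP pose, the force and the opening at its end, in the units of the state.
- env.get_state(): the state, without advancing time (a new reading comes with each control period).
- env.read_camera(name): name is "side" or "top"; returns a dict with "pixels" (480x640x3 uint8, red, green, blue), "fov_y" (degrees; the focal length in pixels is half the picture's height over the tangent of half this angle, whatever the lens; pixels are square), "cx", "cy" (the principal point, pixels), "world_from_camera" (4x4, takes a point from camera to world coordinates). Camera axes: x right, y down, z forward; pixel columns grow to the right and rows downward; lengths in m; the calibration is good to about 2 mm. A picture is of the moment at which its call begins. There is no depth.
- env.hand_in(): hands the job in, once; it reports no verdict.
The state is a dict: "clock": time; "joint_pos": joint angles; "qvel": joint speeds; "tau": joint torques, N m; "tcp_pos": TCP position; "orientation": TCP orientation; "wrist_force": force on the tool from outside, world axes, zero at the start; "ft_torque": the same for the moment, N m; "finger_gap": finger opening in m.
Only numpy, scipy, OpenCV 4.12 (cv2) and the standard library are available. Lean on these libraries where they do the work, as an engineer would, in place of code of your own. Each camera call takes 0.05 s, during which the arm holds its last target.

### The job

Turn the small indexing table by its upright post, counter-clockwise seen from above, to its next click stop (an eighth of a turn, the middle of its three stops) and leave it there. Then take the drill plate by its wooden grip, bring it lengthways between the two low cheeks on the table, slide it over the locating pin beneath it until it drops on, and press it fully down against the spring until it lies flat on the two brick slips. Finish while still holding it pressed down, not letting go, with the things round the jig left where they are.

Things in the scene. Friction and masses are not known exactly. Their poses are not given: they have to be found in the camera images.
- table (a joint): Turn of the steel disc (206 mm wide, top 40 mm above the bench), rad, growing counter-clockwise from above. Sprung click stops at 0, 0.785 and 1.571, hard ends 0.12 past the outer ones. Starts at 0; 0.785 is wanted. The detent resists with up to 4 N at the post, tips over half-way (0.39) and then pulls into the next stop. A brass pointer on the disc meets one of three brass marks at each stop.
- base: The jig's fixed dark steel base, 220 x 220 x 18 mm. Origin at the centre of its underside, on the vertical axis about which the table turns; z up.
- post (a point): The black upright round post near the disc's edge, 85 mm from the turning axis: 16 mm thick with a 20 mm head. This point is on its axis, 74 mm above the bench, 22 mm below its top, in the middle of the part to pinch; a 28 mm flange at its foot ends 46 mm above the bench. Moves with the table.
- pin_tip (a point): Tip of the fixed locating pin on the disc, 70 mm above the bench, 30 mm above the disc, 30 mm from the turning axis, opposite the post; 12 mm thick, last 6 mm tapered to 6 mm. z up; x away from the post; y along the two cheeks (10 mm high, 104 long, 84 clear between, pin midway). Along y either side of it lies a brick slip, top 48 mm above the bench, on which the plate rests when fully down.
- lifter (a joint): How far the brass spring lifter (34 mm wide, round the pin's foot) is pressed down, m: 0 up (top 54 mm above the bench), 0.006 when the plate on the pin lies fully down on the slips. It pushes up with 6 N at 0 and 10.2 N at 0.006, more than the plate's weight, so the plate rises again when let go.
- guide_mid (a point): Loose drill plate, 0.3 kg: 60 (x) x 120 (y) x 14 mm, a 40 x 40 x 14 block on it, a wooden grip 24 (x) x 40 (y) x 46 tall on that, to pinch across x. Point: centre line, 37 mm above the underside; grip's middle 17 mm above it. Under the grip a blind hole 14 wide, 28 deep takes the pin. Point is 37 mm above the pin's tip when resting on it, 21 when dropped on, 15 when fully down. Either way round.
- guide: The drill plate again, origin at the centre of its underside, where the blind hole opens; same axes as guide_mid.
- wedge: Bystander, not to be moved: a hardwood wedge, 36 x 110 x 28 mm.
- tin: Bystander, not to be moved: a round metal tin, 72 mm across, 80 mm tall.
- reel: Bystander, not to be moved: a chalk line reel, 73 x 141 x 52 mm.
- cup: Bystander, not to be moved: an enamel mug, 70 mm across, 78 mm tall.
- square: Bystander, not to be moved: a try square, 121 x 212 x 14 mm.

How it is judged:
By the outcome, as a careful person would: the job done as asked, in the order asked, and still so for the second after the job is handed in, while the arm keeps its last pose, push and grip.
It also fails if it takes over 58 s, if anything falls off the work surface, if the arm or the gripper's body presses on something with over 40 N, if the wrist force passes 120 N, or if a joint passes its speed limit or range.

## Working session

There is one attempt and no reset: what is moved stays moved. The work goes in short steps, Python scripts to look and compute and a tool call to move; the robot and the scene stay as the last step left them, time stands still between calls to the robot, and variables do not carry over. Pictures are saved under pics/ and viewed, and the job is handed in when it is done.

Besides the shell and the picture viewer there is one more tool, called after "Call:" as a command line: name --argument value ..., lists and objects as JSON in quotes. apply_moves: Moves the arm, as the interface text tells. Its arguments: {"type":"object","properties":{"moves":{"type":"array","items":{"type":"array"}},"squeeze":{"type":"number"}},"required":["moves"]}

```bash
mkdir -p pics; cat > h.py <<'E'
import numpy as np, cv2
from workcell import env
def snap(n,name):
    c=env.read_camera(n); cv2.imwrite(f'pics/{name}.png',c['pixels'][:,:,::-1]); 
    np.savez(f'pics/{name}.npz',fov=c['fov_y'],cx=c['cx'],cy=c['cy'],T=c['world_from_camera']); return c
def crop(name,x0,y0,x1,y1,s):
    im=cv2.imread(f'pics/{name}.png')[y0:y1,x0:x1]
    cv2.imwrite(f'pics/{name}_{x0}_{y0}.png',cv2.resize(im,None,fx=s,fy=s,interpolation=cv2.INTER_CUBIC))
def ray(name,u,v,z):
    d=np.load(f'pics/{name}.npz'); f=240/np.tan(np.radians(float(d['fov']))/2); T=d['T']
    r=T[:3,:3]@np.array([(u-d['cx'])/f,(v-d['cy'])/f,1]); o=T[:3,3]
    return o+r*(z-o[2])/r[2]
def proj(name,p):
    d=np.load(f'pics/{name}.npz'); f=240/np.tan(np.radians(float(d['fov']))/2); T=d['T']
    q=T[:3,:3].T@(np.array(p)-T[:3,3]); return np.array([d['cx']+f*q[0]/q[2],d['cy']+f*q[1]/q[2]])
E
python3 - <<'E'
from h import *
for n in('side','top'):
    c=snap(n,n+'0'); print(n,c['fov_y'],c['cx'],c['cy'],np.round(c['world_from_camera'],3).tolist())
s=env.get_state(); print(s)
E
```

```text
side 49.9814729693398 313.3229761528391 239.95001643559868 [[0.84, -0.292, 0.457, -0.153], [-0.543, -0.441, 0.715, -1.154], [-0.007, -0.849, -0.529, 0.917], [0.0, 0.0, 0.0, 1.0]]
top 44.06793267295467 329.49294309492353 239.33582465669963 [[0.029, -0.991, 0.133, 0.317], [-0.998, -0.036, -0.052, 0.083], [0.056, -0.131, -0.99, 2.046], [0.0, 0.0, 0.0, 1.0]]
{'clock': 0.1, 'joint_pos': array([9.66432416e-01, 3.13955293e-01, 4.51264808e-02, 1.30357140e+00,
       1.53258001e-05, 1.43123819e+00]), 'qvel': array([-0.00107146, -0.00291657,  0.00222765,  0.00082419, -0.00011588,
        0.00105499]), 'tau': array([ 2.91434189e-03, -4.81725025e+01,  2.99244618e+01,  1.27468945e-02,
       -6.03873900e-05,  1.64893942e-05]), 'tcp_pos': array([0.25748213, 0.51365256, 0.23049481]), 'orientation': array([ 3.15169872e-04,  8.50954837e-01,  5.25238252e-01, -7.37452203e-04]), 'wrist_force': array([ 0.40310252,  0.47410123, -0.02874898]), 'ft_torque': array([0.03851374, 0.04371333, 0.0387761 ]), 'finger_gap': 0.08553000177854762}
```

View pics/side0.png

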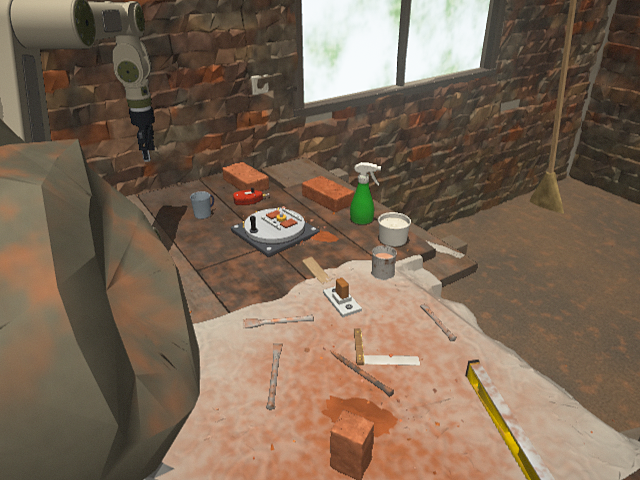

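View pics/top0.png

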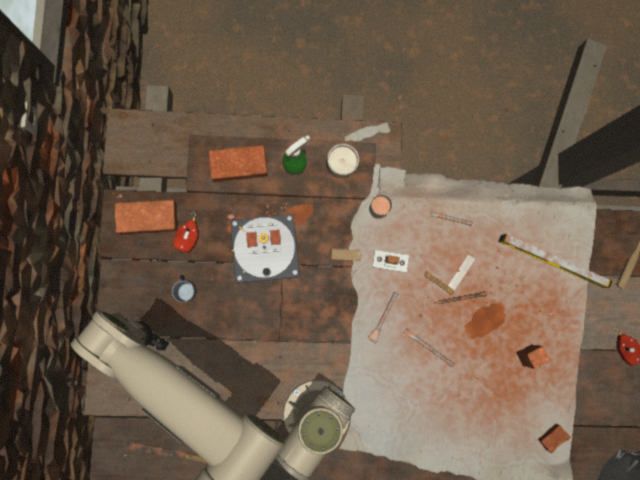

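```bash
python3 - <<'E'
from h import *
crop('top0',220,205,310,290,8); crop('top0',325,185,485,305,5); crop('side0',225,195,325,260,8); crop('side0',295,240,435,330,5)
E
```

```text
(no output)
```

View pics/top0_220_205.png

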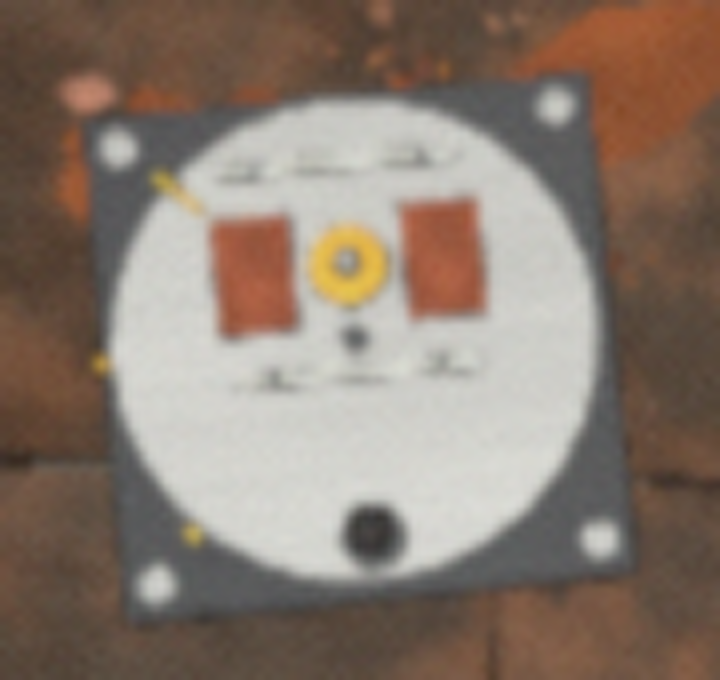

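View pics/top0_325_185.png

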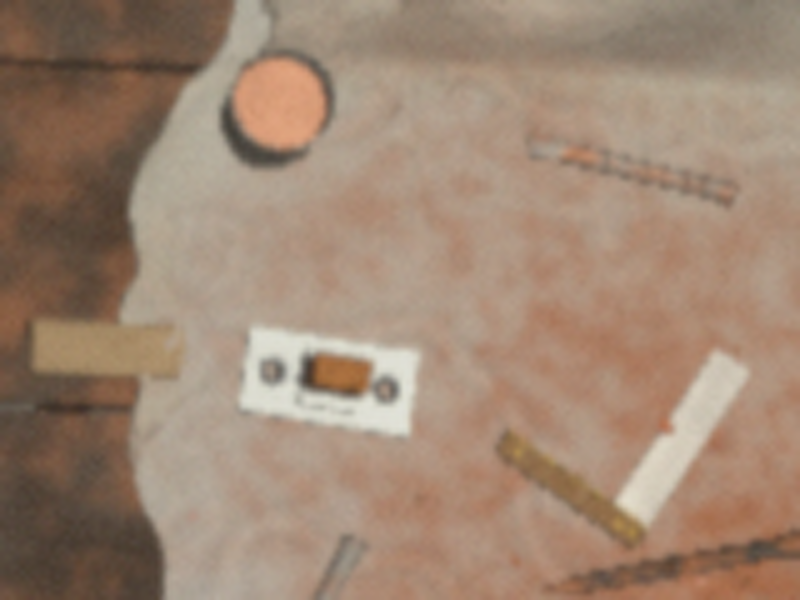

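View pics/side0_225_195.png

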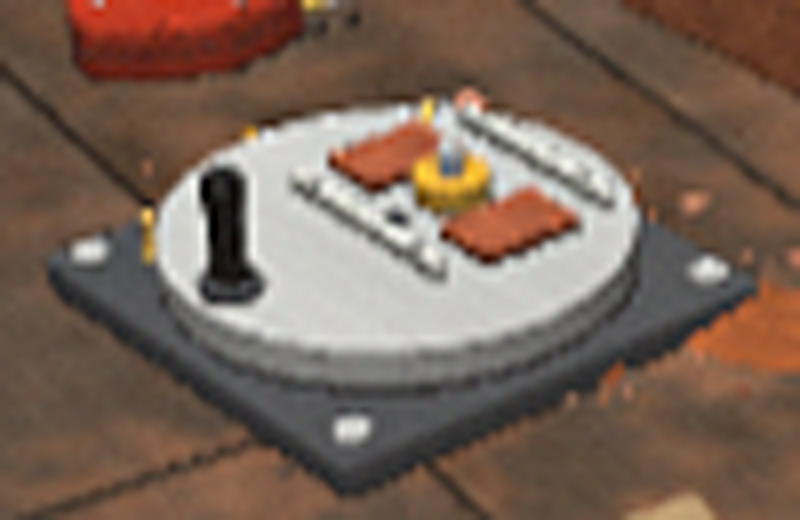

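View pics/side0_295_240.png

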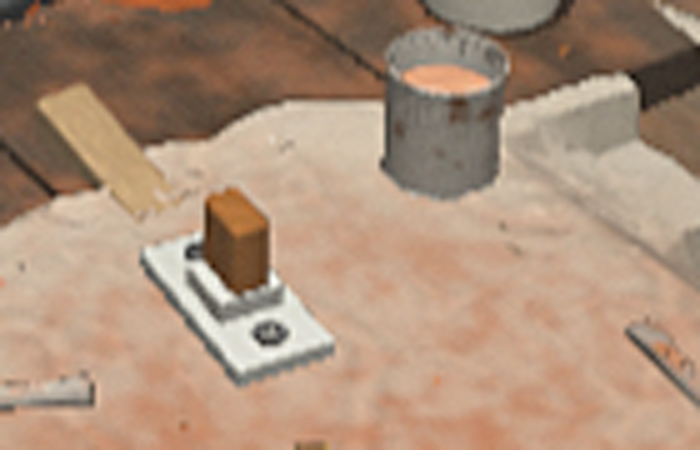

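```bash
cat > fit.py <<'E'
from h import *
from scipy.optimize import least_squares
def un(x,y,x0,y0,s): return np.array([(x+.5)/s-.5+x0,(y+.5)/s-.5+y0])
def R(a): return np.array([[np.cos(a),-np.sin(a)],[np.sin(a),np.cos(a)]])
def fit(obs,p0,pr=True):
    def res(p):
        r=[]
        for n,uv,l in obs:
            xy=R(p[2])@np.array(l[:2])+p[:2]
            r.append(proj(n,[*xy,l[2]])-uv)
        return np.concatenate(r)
    s=least_squares(res,p0,loss='soft_l1')
    if pr: print(np.round(s.x,4)); print(np.round(res(s.x).reshape(-1,2),1).tolist())
    return s.x
E
python3 - <<'E'
from fit import *
t=lambda x,y:un(x,y,220,205,8); s=lambda x,y:un(x,y,225,195,8)
T='top0';S='side0'
# table frame: x away from post; approx world +x, y ~ world +y (left in image)
h=.11
tob=[(T,t(85,120),(h,h,.018)),(T,t(588,72),(h,-h,.018)),(T,t(635,570),(-h,-h,.018)),(T,t(128,620),(-h,h,.018)),
 (T,t(348,261),(.03,0,.07)),(T,t(372,530),(-.085,0,.096)),(T,t(356,338),(0,0,.04))]
sob=[(S,s(48,260),(-h,h,.018)),(S,s(345,470),(-h,-h,.018)),(S,s(757,283),(h,-h,.018)),
 (S,s(452,125),(.03,0,.07)),(S,s(222,173),(-.085,0,.096)),(S,s(397,228),(0,0,.04))]
for o in (tob,sob,tob+sob): fit(o,[.35,.3,0.])
t=lambda x,y:un(x,y,325,185,5); s=lambda x,y:un(x,y,295,240,5)
a,b=.03,.06
tob=[(T,t(250,327),(a,b,.014)),(T,t(420,350),(a,-b,.014)),(T,t(410,436),(-a,-b,.014)),(T,t(240,411),(-a,b,.014)),
 (T,t(372,357),(.012,-.02,.074)),(T,t(368,395),(-.012,-.02,.074))]
sob=[(S,s(143,250),(-a,b,.014)),(S,s(238,371),(-a,-b,.014)),(S,s(333,345),(a,-b,.014)),
 (S,s(205,196),(-.012,.02,.074)),(S,s(270,213),(.012,-.02,.074)),(S,s(238,228),(-.012,-.02,.074))]
for o in (tob,sob,tob+sob): fit(o,[.35,-.1,0.])
for n,u,v,z in(('tin',380,205,.08),('cup',183,291,.078),('wedge',346,255,.028),('wedger',360.5,255,.028),('reel',187,237,.05),('sq',426,275,.014)): print(n,ray('top0',u,v,z))
E
```

```text
[0.5524 0.198  0.135 ]
[[-0.5, -0.4], [0.4, -0.4], [0.8, 0.5], [-0.4, 0.8], [-0.1, -0.2], [-0.3, -0.3], [0.2, 0.1]]
[0.5543 0.1986 0.1327]
[[-0.7, -0.4], [-0.1, -0.2], [0.6, -0.2], [-0.2, 1.9], [0.2, 0.2], [0.1, -0.4]]
[0.5531 0.198  0.1351]
[[-0.5, -0.6], [0.4, -0.6], [0.9, 0.3], [-0.4, 0.6], [-0.1, -0.4], [-0.3, -0.5], [0.2, -0.1], [-1.0, -0.2], [-0.2, 0.0], [0.5, -0.1], [-0.4, 2.1], [0.0, 0.4], [-0.1, -0.2]]
[ 0.5228 -0.2374 -0.1044]
[[-0.2, -0.2], [-0.2, 0.0], [-0.2, -0.1], [-0.4, 0.1], [0.5, 0.4], [0.4, -0.2]]
[ 0.5262 -0.2372 -0.1519]
[[-0.1, -0.5], [-0.2, 0.0], [0.4, -0.8], [-0.4, -0.7], [1.0, 1.7], [-0.5, 0.9]]
[ 0.5242 -0.2375 -0.1222]
[[-0.0, -0.8], [-0.0, -0.1], [-0.3, -0.2], [-0.4, -0.6], [0.6, 0.1], [0.4, -0.5], [-1.1, 0.1], [-0.0, 0.3], [0.3, -0.8], [-1.1, -0.2], [0.6, 1.8], [-0.8, 1.2]]
tin [ 0.70472841 -0.18850525  0.08      ]
cup [0.39337645 0.45383477 0.078     ]
wedge [ 0.53586752 -0.08147022  0.028     ]
wedger [ 0.53762517 -0.13142368  0.028     ]
reel [0.57537209 0.45693135 0.05      ]
sq [ 0.47749913 -0.36240875  0.014     ]
```

```bash
cat > go.py <<'E'
from h import *
import sys
from scipy.spatial.transform import Rotation as Ro
def pose():
    s=env.get_state(); w,x,y,z=s['orientation']; M=Ro.from_quat([x,y,z,w]).as_matrix()
    return s['tcp_pos'],M,np.arctan2(M[1,0],M[0,0]),s
def to(x,y,z,th):
    p,M,a,s=pose(); d=M.T@(np.array([x,y,z])-p)
    yaw=-np.degrees((th-a+np.pi)%(2*np.pi)-np.pi)
    print('shift cm',np.round(d*100,2),'yaw',round(yaw,1),'| tcp',np.round(p,4),'th',round(a,3),'j6',round(s['joint_pos'][5],2),'F',np.round(s['wrist_force'],1),'gap',round(s['finger_gap'],4),'t',round(s['clock'],2))
if __name__=='__main__': to(*map(float,sys.argv[1:5]))
E
python3 go.py .469 .1866 .16 1.706
```

```text
shift cm [-19.74  33.57   7.07] yaw -34.4 | tcp [0.2575 0.5137 0.2305] th 1.106 j6 1.43 F [ 0.4  0.5 -0. ] gap 0.0855 t 0.1
```

Call:
apply_moves --moves '[[[-2,3.4,0.5],-4,0.7],[[-5,8.4,1.5],-9,0.7],[[-8,13.6,3],-15,0.7],[[-11,18.7,4],-20,0.7],[[-14,23.8,5],-26,0.7],[[-17,28.9,6],-31,0.7],[[-19,32.3,7],-34.4,0.7],[[-19.7,33.6,7],-34.4,0.7],[[-19.7,33.6,7],-34.4,0.7],[[-19.7,33.6,7],-34.4,0.7]]'

```text
clock: 1.35
tcp_pos: [0.4693, 0.1883, 0.1616]
orientation: [-0.0, 0.657, 0.754, 0.0]
wrist_force: [-0.0, -0.5, -0.5]
finger_gap: 0.0596
```

```bash
python3 go.py .469 .1866 .055 1.706; python3 -c "
from h import *
snap('side','side1');crop('side1',195,150,325,260,6);snap('top','top1');crop('top1',200,185,320,305,6)"
```

```text
shift cm [-0.17 -0.05 10.66] yaw 0.1 | tcp [0.4693 0.1883 0.1616] th 1.707 j6 0.09 F [-0.  -0.5 -0.5] gap 0.0596 t 1.35
```

View pics/side1_195_150.png

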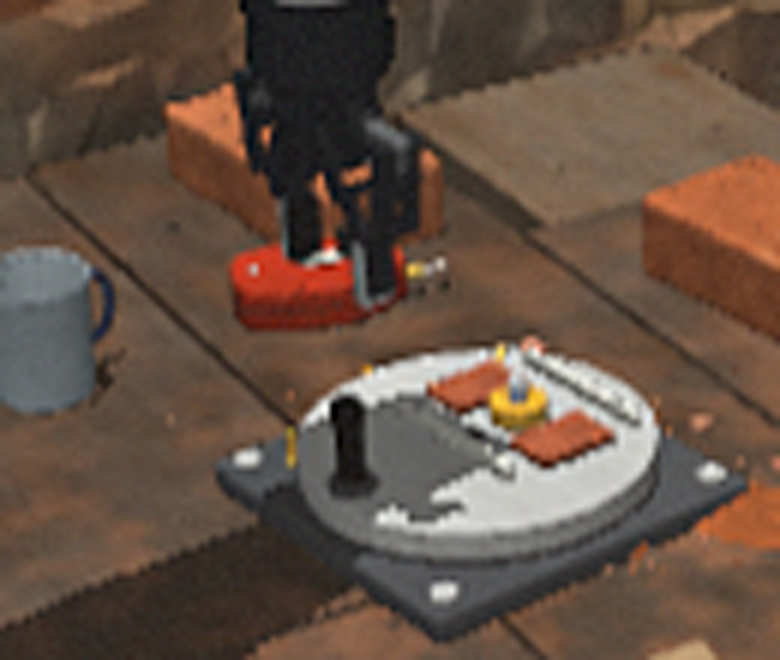

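View pics/top1_200_185.png

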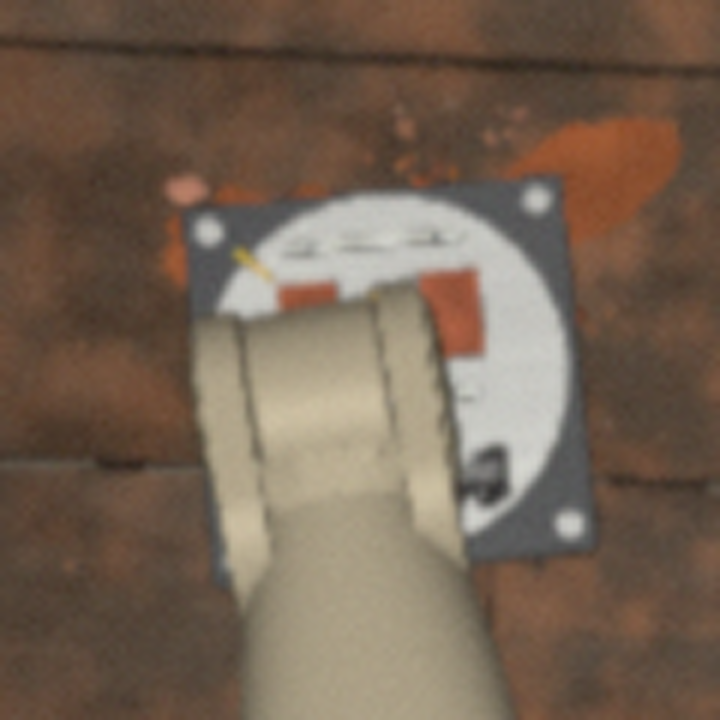

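Call:
apply_moves --moves '[[[-0.1,0,1.5],0,0.7],[[-0.2,0,4],0,0.7],[[-0.2,0,6.5],0,0.7],[[-0.2,0,8.5],0,0.7],[[-0.2,0,10],0,0.7],[[-0.2,0,10.6],0,0.7],[[-0.2,0,10.6],0,0.7],[[-0.2,0,10.6],0,0.7],[[-0.2,0,10.6],0,0.7],[[-0.2,0,10.6],0,0.7]]'

```text
clock: 2.7
tcp_pos: [0.4705, 0.1854, 0.0558]
orientation: [0.0, 0.658, 0.753, 0.0]
wrist_force: [0.8, -0.1, -0.7]
finger_gap: 0.0599
```

```bash
python3 go.py .469 .1866 .055 1.706; python3 -c "
from h import *
snap('side','side2');crop('side2',205,160,325,260,6)"
```

```text
shift cm [ 0.14 -0.13  0.08] yaw 0.0 | tcp [0.4705 0.1854 0.0558] th 1.706 j6 0.08 F [ 0.8 -0.1 -0.7] gap 0.0599 t 2.7
```

View pics/side2_205_160.png

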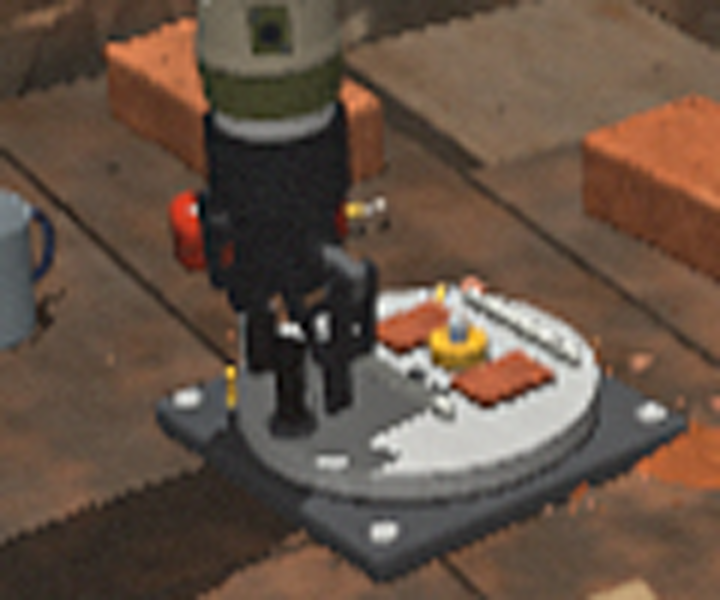

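Call:
apply_moves --moves '[[[0,-0.1,0],0,0.3],[[0,-0.1,0],0,0],[[0,-0.1,0],0,0],[[0,-0.1,0],0,0],[[0,-0.1,0],0,0],[[0,-0.1,0],0,0],[[0,-0.1,0],0,0],[[0,-0.1,0],0,0],[[0,-0.1,0],0,0],[[0,-0.1,0],0,0]]' --squeeze 50

```text
clock: 4.0
tcp_pos: [0.469, 0.1853, 0.0554]
orientation: [-0.0, 0.658, 0.753, 0.0]
wrist_force: [-3.2, 1.2, 5.2]
finger_gap: 0.0182
```

```bash
python3 go.py .469 .1866 .055 1.706; python3 - <<'E'
from go import *
p,M,a,s=pose()
c=np.array([.5533,.198]); r0=p[:2]-c; print(np.hypot(*r0),np.arctan2(*-r0[::-1]))
for k in range(1,11):
    t=np.radians(4.8*k); C=np.array([[np.cos(t),-np.sin(t)],[np.sin(t),np.cos(t)]])
    d=M.T@np.append(c+C@r0-p[:2],0); print(k,4.8*k,np.round(d*100,1))
E
```

```text
shift cm [0.13 0.02 0.04] yaw 0.0 | tcp [0.469  0.1853 0.0554] th 1.707 j6 0.08 F [-3.2  1.2  5.2] gap 0.0182 t 4.0
0.08527870374137679 0.14962358339178028
1 4.8 [-0.7  0.  -0. ]
2 9.6 [-1.4  0.1 -0. ]
3 14.399999999999999 [-2.1  0.3 -0. ]
4 19.2 [-2.8  0.5 -0. ]
5 24.0 [-3.5  0.8 -0. ]
6 28.799999999999997 [-4.1  1.1 -0. ]
7 33.6 [-4.7  1.5 -0. ]
8 38.4 [-5.3  1.9 -0. ]
9 43.199999999999996 [-5.8  2.4 -0. ]
10 48.0 [-6.3  2.9 -0. ]
```

Call:
apply_moves --moves '[[[-0.7,0,0],-4.8,0],[[-1.4,0.1,0],-9.6,0],[[-2.1,0.3,0],-14.4,0],[[-2.8,0.5,0],-19.2,0],[[-3.5,0.8,0],-24,0],[[-4.1,1.1,0],-28.8,0],[[-4.7,1.5,0],-33.6,0],[[-5.3,1.9,0],-38.4,0],[[-5.8,2.3,0],-42,0],[[-6.0,2.5,0],-44.5,0]]'

```text
clock: 5.25
tcp_pos: [0.5024, 0.13, 0.0554]
orientation: [-0.0, 0.322, 0.947, 0.001]
wrist_force: [-1.6, 5.2, 4.7]
finger_gap: 0.0178
```

```bash
python3 go.py .5018 .1304 .055 2.491; python3 -c "
from h import *
snap('side','side3');crop('side3',205,160,325,260,6);snap('top','top3');crop('top3',200,185,320,305,6)"
```

```text
shift cm [ 0.07 -0.    0.05] yaw -0.3 | tcp [0.5024 0.13   0.0554] th 2.486 j6 -0.82 F [-1.6  5.2  4.7] gap 0.0178 t 5.25
```

View pics/side3_205_160.png

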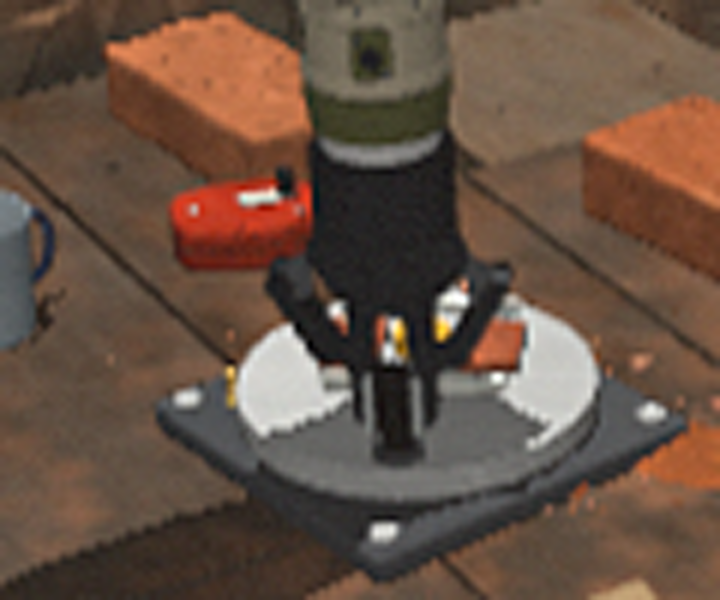

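View pics/top3_200_185.png

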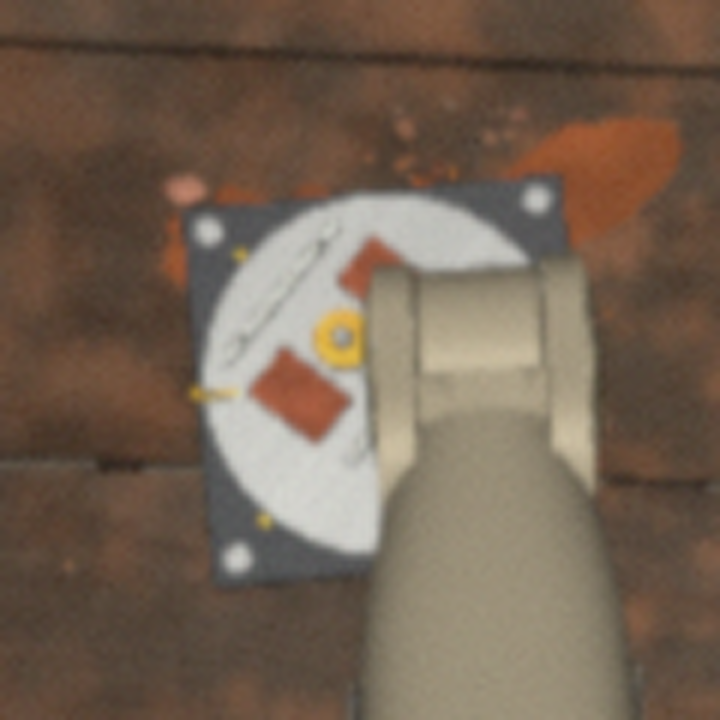

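Call:
apply_moves --moves '[[[0,0,0],0,0.3],[[0,0,0],0,0.6],[[0,0,0],0,0.6],[[0,0,0],0,0.6],[[0,0,-1],0,0.6],[[0,0,-3.5],0,0.6],[[0,0,-7],0,0.6],[[0,0,-10],0,0.6],[[0,0,-13],0,0.6],[[0,0,-13],0,0.6]]'

```text
clock: 6.6
tcp_pos: [0.5039, 0.1293, 0.1886]
orientation: [0.003, 0.323, 0.946, 0.001]
wrist_force: [0.4, -0.9, -0.5]
finger_gap: 0.0516
```

```bash
python3 go.py .5242 -.2375 .16 3.03
```

```text
shift cm [-24.04 -27.78   2.85] yaw -31.3 | tcp [0.5039 0.1293 0.1886] th 2.483 j6 -0.82 F [ 0.4 -0.9 -0.5] gap 0.0516 t 6.6
```

Call:
apply_moves --moves '[[[-2,-2.3,0.2],-3,0.7],[[-6,-6.9,0.7],-8,0.7],[[-10,-11.5,1.2],-13,0.7],[[-14,-16.1,1.6],-18,0.7],[[-18,-20.7,2.1],-24,0.7],[[-21.5,-24.8,2.5],-28,0.7],[[-24,-27.7,2.8],-31.3,0.7],[[-24,-27.7,2.8],-31.3,0.7],[[-24,-27.7,2.8],-31.3,0.7],[[-24,-27.7,2.8],-31.3,0.7]]'

```text
clock: 7.85
tcp_pos: [0.5221, -0.2355, 0.1572]
orientation: [-0.0, 0.055, 0.998, 0.0]
wrist_force: [-0.7, -0.1, -0.8]
finger_gap: 0.0599
```

```bash
python3 go.py .5242 -.2375 .038 3.03; python3 -c "
from h import *
snap('side','side4');crop('side4',225,195,325,260,8);snap('top','top4');crop('top4',220,205,310,290,8);crop('side4',295,190,435,330,5)"
```

```text
shift cm [-0.24 -0.18 11.92] yaw 0.0 | tcp [ 0.5221 -0.2355  0.1572] th 3.031 j6 -2.02 F [-0.7 -0.1 -0.8] gap 0.0599 t 7.85
```

View pics/side4_225_195.png

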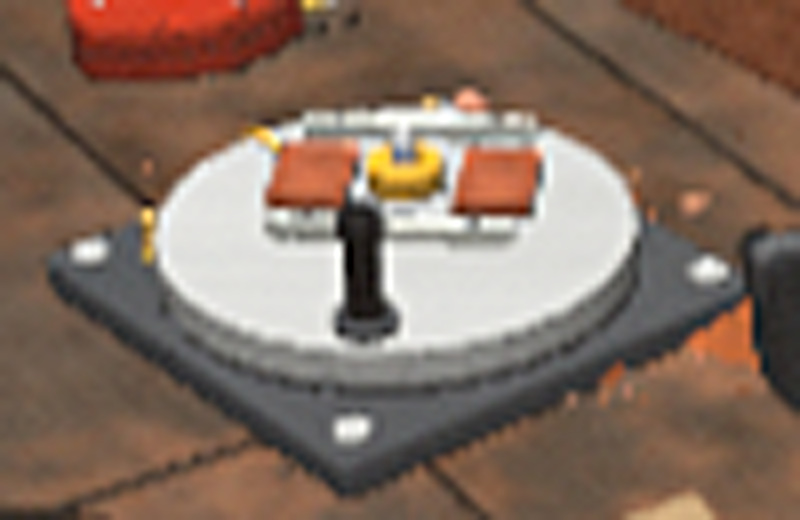

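View pics/top4_220_205.png

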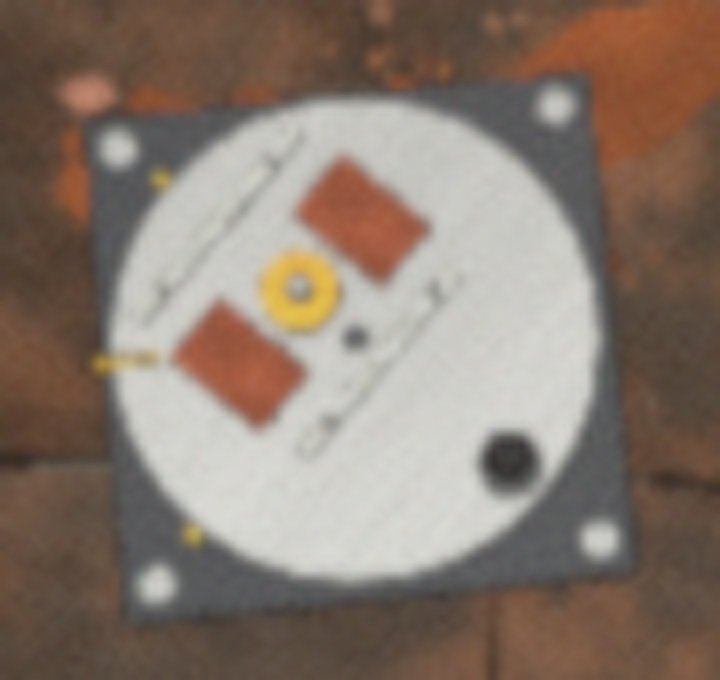

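View pics/side4_295_190.png

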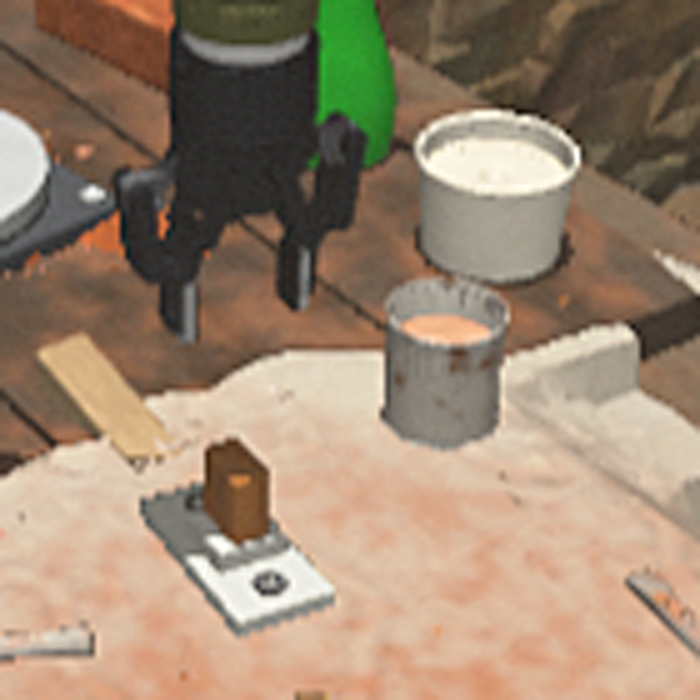

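Call:
apply_moves --moves '[[[-0.2,-0.2,1.5],0,0.7],[[-0.2,-0.2,4],0,0.7],[[-0.2,-0.2,6.5],0,0.7],[[-0.2,-0.2,9],0,0.7],[[-0.2,-0.2,11],0,0.7],[[-0.2,-0.2,12],0,0.7],[[-0.2,-0.2,12],0,0.7],[[-0.2,-0.2,12],0,0.7],[[-0.2,-0.2,12],0,0.7],[[-0.2,-0.2,12],0,0.7]]'

```text
clock: 9.2
tcp_pos: [0.5245, -0.2393, 0.0379]
orientation: [0.001, 0.056, 0.998, -0.0]
wrist_force: [0.6, 0.3, -0.2]
finger_gap: 0.0597
```

```bash
python3 go.py .5242 -.2375 .037 3.03; python3 -c "
from h import *
snap('side','side5');crop('side5',275,220,395,330,6)"
python3 - <<'E'
from fit import *
t=lambda x,y:un(x,y,220,205,8); s=lambda x,y:un(x,y,225,195,8)
T='top4';S='side4'
a=[(T,t(300,288),(.03,0,.07)),(T,t(510,457),(-.085,0,.096)),(T,t(356,338),(0,0,.04))]
b=[(S,s(403,135),(.03,0,.07)),(S,s(361,203),(-.085,0,.096)),(S,s(397,228),(0,0,.04))]
for o in(a,b,a+b): 
    p=fit(o,[.55,.2,.9]); print('pin',p[:2]+.03*np.array([np.cos(p[2]),np.sin(p[2])]))
print(ray(T,*t(300,288),.07),ray(T,*t(300,291),.054))
E
```

```text
shift cm [0.05 0.17 0.09] yaw -0.0 | tcp [ 0.5245 -0.2393  0.0379] th 3.029 j6 -2.03 F [ 0.6  0.3 -0.2] gap 0.0597 t 9.2
[0.5516 0.1979 0.9115]
[[-0.1, -0.2], [-0.1, -0.1], [0.2, 0.3]]
pin [0.56994002 0.22162394]
[0.5535 0.1978 0.923 ]
[[0.0, -0.6], [-0.0, 1.0], [-0.0, -0.3]]
pin [0.57155801 0.22168886]
[0.5524 0.1976 0.9175]
[[-0.1, -0.4], [0.1, -0.5], [0.3, 0.1], [-0.2, -0.5], [-0.4, 1.1], [-0.3, -0.2]]
pin [0.57066736 0.22145418]
[0.56932342 0.22121225 0.07      ] [0.57009213 0.22227784 0.054     ]
```

View pics/side5_275_220.png

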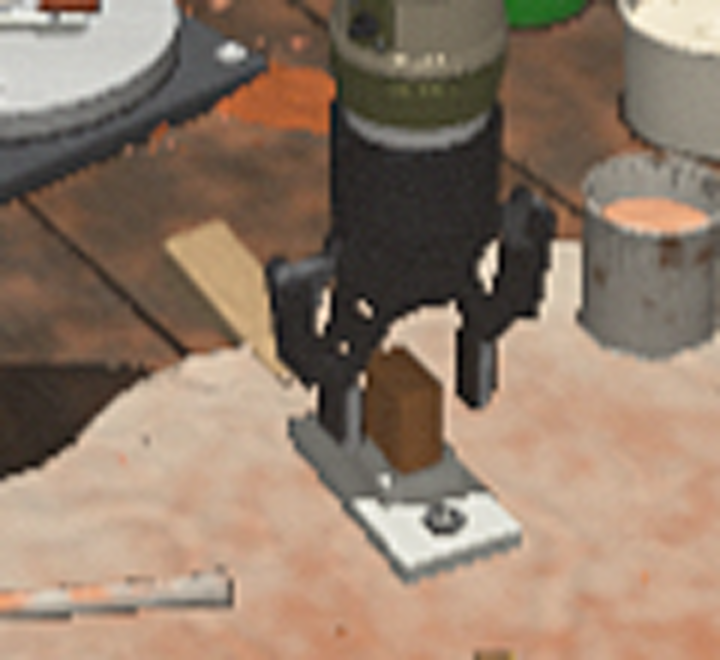

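Call:
apply_moves --moves '[[[0,0.1,0],0,0.4],[[0,0.1,0],0,0],[[0,0.1,0],0,0],[[0,0.1,0],0,0],[[0,0.1,0],0,0],[[0,0.1,0],0,0],[[0,0.1,0],0,0],[[0,0.1,0],0,0],[[0,0.1,0],0,0],[[0,0.1,0],0,0]]' --squeeze 70

```text
clock: 10.5
tcp_pos: [0.5242, -0.238, 0.0374]
orientation: [0.0, 0.056, 0.998, -0.0]
wrist_force: [-1.9, 2.1, 4.5]
finger_gap: 0.0231
```

Call:
apply_moves --moves '[[[0,0,-0.5],0,0],[[0,0,-2],0,0],[[0,0,-4.5],0,0],[[0,0,-7],0,0],[[0,0,-9.5],0,0],[[0,0,-11.5],0,0],[[0,0,-12],0,0],[[0,0,-12],0,0],[[0,0,-12],0,0],[[0,0,-12],0,0]]'

```text
clock: 11.75
tcp_pos: [0.5237, -0.2377, 0.1563]
orientation: [-0.001, 0.056, 0.998, 0.0]
wrist_force: [0.3, -1.0, -2.8]
finger_gap: 0.023
```

```bash
python3 go.py .5707 .2216 .16 4.06; python3 -c "
from h import *
snap('side','side6');crop('side6',275,180,395,290,6);snap('top','top6');crop('top6',325,185,485,305,5)"
```

```text
shift cm [ 0.47 46.17 -0.33] yaw -59.1 | tcp [ 0.5237 -0.2377  0.1563] th 3.029 j6 -2.02 F [ 0.3 -1.  -2.8] gap 0.023 t 11.75
```

View pics/side6_275_180.png

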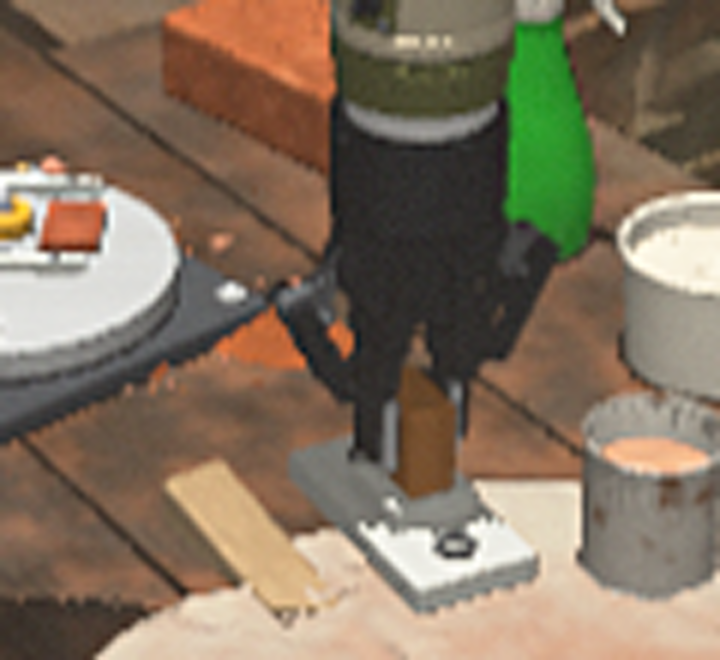

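View pics/top6_325_185.png

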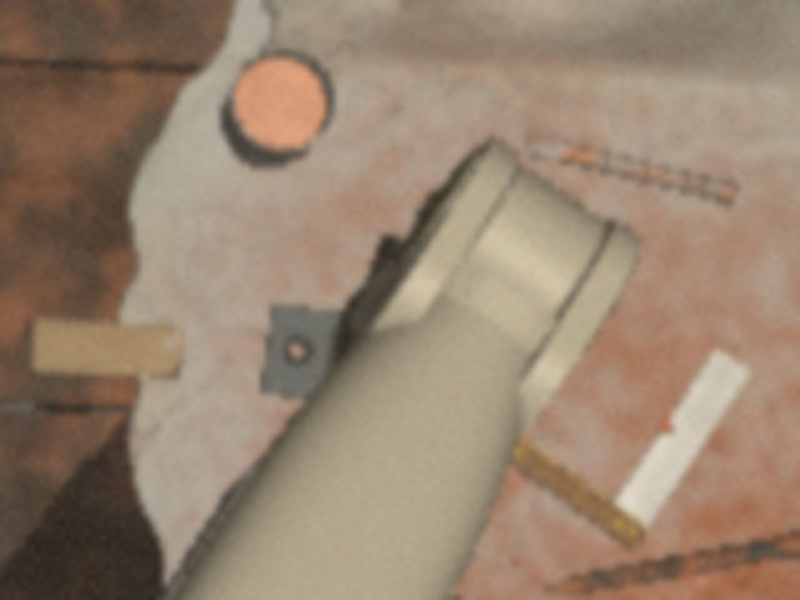

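```bash
python3 - <<'E'
from fit import *
t=lambda x,y:un(x,y,325,185,5); s=lambda x,y:un(x,y,275,180,6)
T='top6';S='side6'; a,b=.03,.06; z=.133
tob=[(T,t(272,306),(a,b,z)),(T,t(263,394),(-a,b,z))]
sob=[(S,s(290,454),(-a,b,z)),(S,s(415,593),(-a,-b,z)),(S,s(538,553),(a,-b,z)),(S,s(412,614),(-a,-b,z-.014)),(S,s(538,573),(a,-b,z-.014))]
for o in(tob,sob,tob+sob): 
    p=fit(o,[.52,-.24,-.11])
    d=p[:2]-np.array([.5237,-.2377]); th=-.112; print('offset in guide frame',R(-th)@d)
E
```

```text
[ 0.5245 -0.2377 -0.0838]
[[0.0, -0.3], [-0.0, 0.3]]
offset in guide frame [8.39071642e-04 7.50461563e-05]
[ 0.5269 -0.2365 -0.1175]
[[-0.2, -0.5], [0.2, -0.6], [-0.2, -0.0], [0.6, 0.3], [-0.4, 1.0]]
offset in guide frame [0.00301156 0.00154445]
[ 0.5252 -0.2371 -0.0966]
[[-0.0, -0.7], [-0.3, -0.2], [-0.8, 0.0], [0.4, -0.3], [-0.3, 0.0], [0.7, 0.6], [-0.5, 1.0]]
offset in guide frame [0.00146078 0.0007995 ]
```

Call:
apply_moves --moves '[[[0,2,0],-3,0],[[0,7,0],-9,0],[[0,12,0],-16,0],[[0.1,17,0],-23,0],[[0.2,22,0],-30,0],[[0.2,27,0],-37,0],[[0.3,32,0],-43,0],[[0.3,37,0],-49,0],[[0.3,42,0],-55,0],[[0.35,45,0],-59,0]]'

```text
clock: 13.1
tcp_pos: [0.5702, 0.213, 0.1572]
orientation: [0.0, -0.446, 0.895, 0.0]
wrist_force: [0.2, 0.6, -3.0]
finger_gap: 0.0235
```

```bash
python3 go.py .5695 .2213 .132 4.06
```

```text
shift cm [-0.62  0.56  2.52] yaw 0.3 | tcp [0.5702 0.213  0.1572] th -2.217 j6 -2.27 F [ 0.2  0.6 -3. ] gap 0.0235 t 13.1
```

Call:
apply_moves --moves '[[[-0.3,0.3,0],0,0],[[-0.6,0.5,0.5],0,0],[[-0.6,0.5,1.5],0,0],[[-0.6,0.5,2],0,0],[[-0.6,0.5,2.4],0,0],[[-0.6,0.5,2.4],0,0],[[-0.6,0.5,2.4],0,0],[[-0.6,0.5,2.4],0,0],[[-0.6,0.5,2.4],0,0],[[-0.6,0.5,2.4],0,0]]'

```text
clock: 14.35
tcp_pos: [0.5708, 0.2174, 0.1334]
orientation: [0.0, -0.443, 0.897, -0.0]
wrist_force: [0.2, 0.4, -2.9]
finger_gap: 0.0233
```

```bash
python3 go.py .5695 .2213 .107 4.06; python3 -c "
from h import *
snap('side','side7');crop('side7',215,150,325,260,6);snap('top','top7');crop('top7',220,205,310,290,8)"
```

```text
shift cm [-0.23  0.34  2.64] yaw -0.0 | tcp [0.5708 0.2174 0.1334] th -2.224 j6 -2.26 F [ 0.2  0.4 -2.9] gap 0.0233 t 14.35
```

View pics/side7_215_150.png

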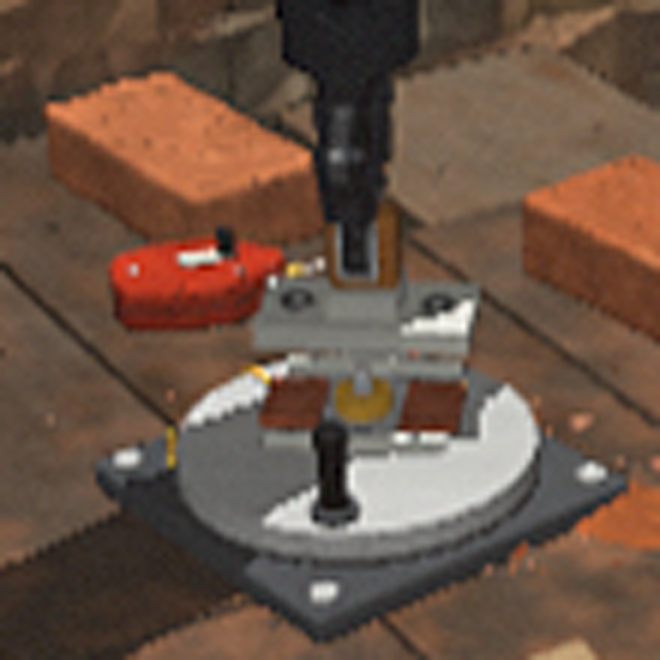

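View pics/top7_220_205.png

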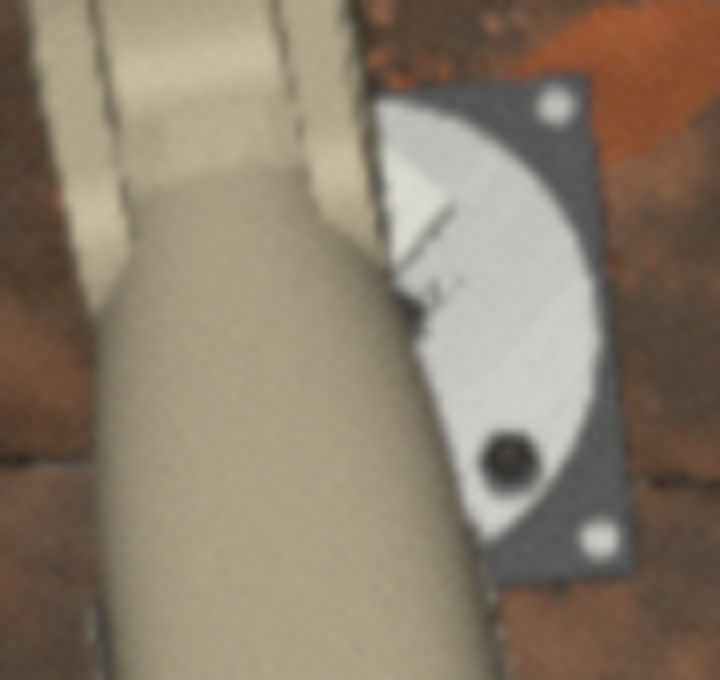

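```bash
python3 - <<'E'
from fit import *
import time
for i in range(5):
    c=env.read_camera('side'); s=env.get_state(); print(np.round(s['tcp_pos'],4),round(s['clock'],3),np.round(s['joint_pos'][:3],4))
s_=lambda x,y:un(x,y,215,150,6)
S='side7'; a,b=.03,.06
for z in (.094,.0965,.099):
    sob=[(S,s_(253,345),(-a,b,z)),(S,s_(468,352),(-a,-b,z)),(S,s_(258,316),(-a,b,z+.014)),(S,s_(470,324),(-a,-b,z+.014)),(S,s_(483,286),(a,-b,z+.014))]
    fit(sob,[.57,.22,.92])
crop('side7',250,190,300,225,16)
E
```

```text
[0.5708 0.2174 0.1334] 14.5 [ 0.2325  0.4248 -0.0341]
[0.5708 0.2174 0.1333] 14.55 [ 0.2325  0.4248 -0.0342]
[0.5708 0.2173 0.1333] 14.6 [ 0.2325  0.4248 -0.0342]
[0.5708 0.2173 0.1333] 14.65 [ 0.2325  0.4248 -0.0342]
[0.5708 0.2173 0.1333] 14.7 [ 0.2324  0.4248 -0.0342]
[0.582  0.2271 0.8872]
[[0.7, -0.5], [0.1, -0.1], [-0.4, 0.6], [-0.4, 0.9], [-0.0, -0.9]]
[0.5798 0.223  0.8873]
[[0.7, -0.5], [0.1, -0.1], [-0.4, 0.6], [-0.3, 0.9], [0.0, -1.0]]
[0.5775 0.2189 0.8875]
[[0.6, -0.5], [0.2, -0.1], [-0.5, 0.6], [-0.3, 0.9], [0.1, -1.0]]
```

View pics/side7_250_190.png

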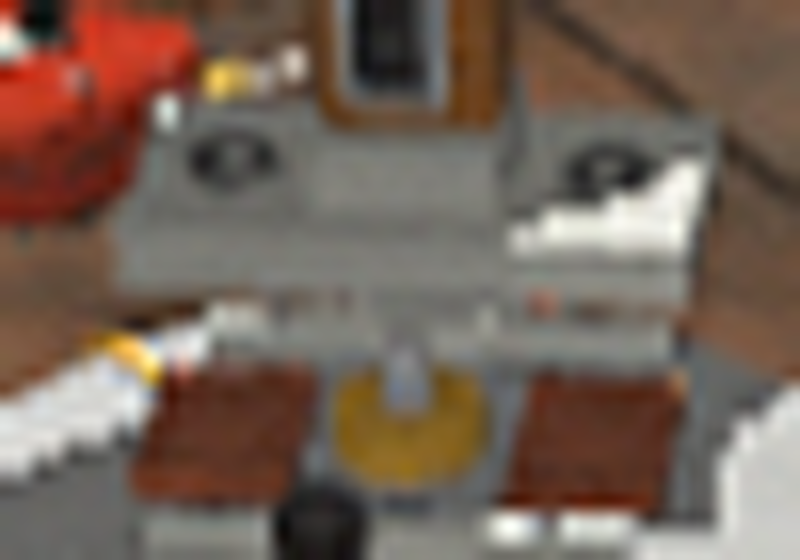

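```bash
python3 - <<'E'
from fit import *
s_=lambda x,y:un(x,y,250,190,16)
S='side7'; a,b=.03,.06
for z in (.092,.0963,.100):
    sob=[(S,s_(118,288),(-a,b,z)),(S,s_(690,303),(-a,-b,z)),(S,s_(124,218),(-a,b,z+.014)),(S,s_(693,236),(-a,-b,z+.014)),(S,s_(722,120),(a,-b,z+.014)),(S,s_(160,100),(a,b,z+.014))]
    p=fit(sob,[.57,.22,.92])
    d=p[:2]-[.5708,.2173]; print('off',R(-p[2])@d)
for q in [(.5695,.2213,.07),(.5695,.2213,.054),(.5715,.2219,.07),(.5715,.2219,.054)]:
    print(q,(proj(S,q)-[250,190]+.5)*16-.5)
print('expected corners for tcp centred, z=.0963')
for dx,dy,dz in((-a,b,0),(-a,-b,0),(-a,b,.014),(-a,-b,.014),(a,-b,.014),(a,b,.014)):
    xy=R(4.06-np.pi)@[dx,dy]+[.5708,.2173]; print((proj(S,[*xy,.0963+dz])-[250,190]+.5)*16-.5)
E
```

```text
[0.5808 0.228  0.9266]
[[0.4, -0.1], [0.0, -0.1], [-0.2, 0.6], [-0.3, 0.4], [-0.3, -0.5], [0.3, -0.2]]
off [ 0.01457079 -0.00161127]
[0.577  0.2208 0.9256]
[[0.3, -0.1], [0.1, -0.1], [-0.3, 0.6], [-0.2, 0.4], [-0.2, -0.6], [0.3, -0.2]]
off [ 0.00653649 -0.00287048]
[0.5737 0.2146 0.9246]
[[0.2, -0.1], [0.2, -0.0], [-0.4, 0.6], [-0.1, 0.4], [-0.1, -0.6], [0.2, -0.3]]
off [-0.00037077 -0.00396607]
(0.5695, 0.2213, 0.07) [399.48408426 344.15223669]
(0.5695, 0.2213, 0.054) [403.00617458 409.57579431]
(0.5715, 0.2219, 0.07) [406.28772435 340.53689255]
(0.5715, 0.2219, 0.054) [409.77463974 405.92809453]
expected corners for tcp centred, z=.0963
[103.58959872 299.59545137]
[673.51862294 317.47643371]
[ 99.13615659 240.38467693]
[671.51330842 258.04879863]
[703.72442886 125.57813527]
[147.62743883 109.05770777]
```

Call:
apply_moves --moves '[[[-0.15,0.25,0],0,0],[[-0.25,0.5,0],0,0],[[-0.25,0.5,0.3],0,0],[[-0.25,0.5,0.8],0,0],[[-0.25,0.5,1.2],0,0],[[-0.25,0.5,1.5],0,0],[[-0.25,0.5,1.7],0,0],[[-0.25,0.5,1.8],0,0],[[-0.25,0.5,1.8],0,0],[[-0.25,0.5,1.8],0,0]]'

```text
clock: 15.95
tcp_pos: [0.5684, 0.2224, 0.1155]
orientation: [0.0, -0.443, 0.897, 0.0]
wrist_force: [0.5, -0.5, -2.8]
finger_gap: 0.0232
```

```bash
python3 go.py .5683 .2222 .107 4.06; python3 -c "
from h import *
snap('side','side8');crop('side8',250,190,300,225,16)"
```

```text
shift cm [ 0.02 -0.    0.85] yaw -0.1 | tcp [0.5684 0.2224 0.1155] th -2.224 j6 -2.25 F [ 0.5 -0.5 -2.8] gap 0.0232 t 15.95
```

View pics/side8_250_190.png

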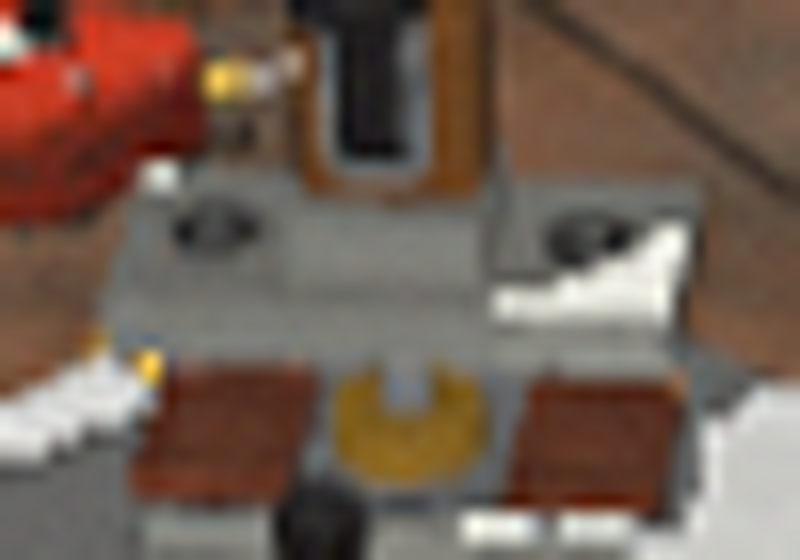

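The plate is now centred on the pin to within about 0.3 px (plate mid ≈ 406, pin ≈ 405 in the crop). I'll lower it gently and check for contact.

Call:
apply_moves --moves '[[[0,0,0.3],0,0],[[0,0,0.5],0,0],[[0,0,0.7],0,0],[[0,0,0.9],0,0],[[0,0,1.0],0,0],[[0,0,1.1],0,0],[[0,0,1.2],0,0],[[0,0,1.3],0,0],[[0,0,1.3],0,0],[[0,0,1.3],0,0]]'

```text
clock: 17.25
tcp_pos: [0.5683, 0.2224, 0.1023]
orientation: [0.0, -0.443, 0.897, 0.0]
wrist_force: [-0.5, -0.7, -3.6]
finger_gap: 0.0233
```

```bash
python3 go.py .5683 .2222 .091 4.06; python3 -c "
from h import *
snap('side','side9');crop('side9',250,190,300,225,16)"
```

```text
shift cm [ 0.02 -0.01  1.13] yaw -0.0 | tcp [0.5683 0.2224 0.1023] th -2.224 j6 -2.25 F [-0.5 -0.7 -3.6] gap 0.0233 t 17.25
```

View pics/side9_250_190.png

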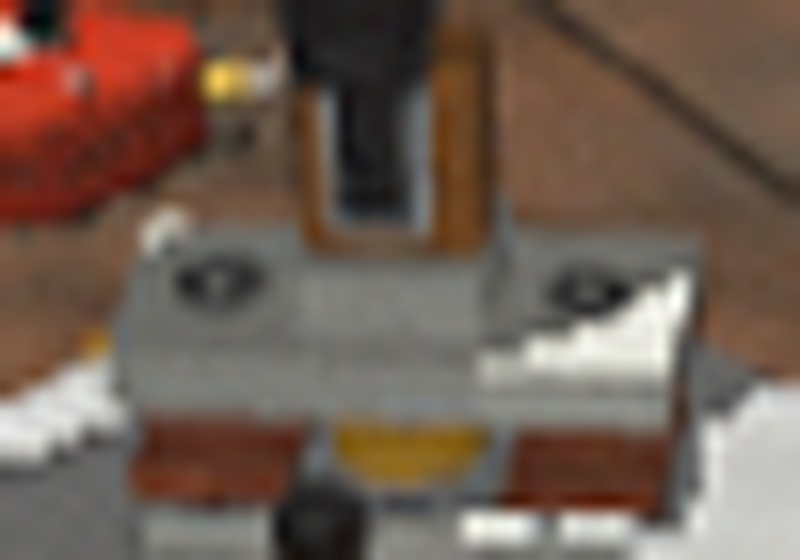

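Call:
apply_moves --moves '[[[0,0,0.2],0,0],[[0,0,0.4],0,0],[[0,0,0.6],0,0],[[0,0,0.7],0,0],[[0,0,0.8],0,0],[[0,0,0.9],0,0],[[0,0,1.0],0,0],[[0,0,1.0],0,0],[[0,0,1.0],0,0],[[0,0,1.0],0,0]]'

```text
clock: 18.55
tcp_pos: [0.5683, 0.2224, 0.0924]
orientation: [0.0, -0.443, 0.897, 0.0]
wrist_force: [-0.1, 0.7, -3.8]
finger_gap: 0.0235
```

```bash
python3 go.py .5683 .2222 .085 4.06
```

```text
shift cm [ 0.02 -0.01  0.74] yaw -0.0 | tcp [0.5683 0.2224 0.0924] th -2.224 j6 -2.25 F [-0.1  0.7 -3.8] gap 0.0235 t 18.55
```

Pin is in with no side load. Now press in steps.

Call:
apply_moves --moves '[[[0,0,0.1],0,0],[[0,0,0.2],0,0],[[0,0,0.3],0,0],[[0,0,0.4],0,0],[[0,0,0.5],0,0],[[0,0,0.6],0,0],[[0,0,0.7],0,0],[[0,0,0.7],0,0],[[0,0,0.7],0,0],[[0,0,0.7],0,0]]' --squeeze 90

```text
clock: 19.8
tcp_pos: [0.5685, 0.2224, 0.0859]
orientation: [0.0, -0.443, 0.897, -0.0]
wrist_force: [-3.2, -0.6, 6.0]
finger_gap: 0.0227
```

```bash
python3 go.py .5683 .2222 .085 4.06
```

```text
shift cm [0.03 0.   0.09] yaw -0.1 | tcp [0.5685 0.2224 0.0859] th -2.224 j6 -2.25 F [-3.2 -0.6  6. ] gap 0.0227 t 19.8
```

Call:
apply_moves --moves '[[[0,0,0.05],0,0],[[0,0,0.1],0,0],[[0,0,0.15],0,0],[[0,0,0.2],0,0],[[0,0,0.2],0,0],[[0,0,0.2],0,0],[[0,0,0.2],0,0],[[0,0,0.2],0,0],[[0,0,0.2],0,0],[[0,0,0.2],0,0]]'

```text
clock: 21.05
tcp_pos: [0.5686, 0.2224, 0.0854]
orientation: [0.001, -0.443, 0.897, -0.0]
wrist_force: [-4.8, -1.4, 14.0]
finger_gap: 0.0233
```

```bash
python3 go.py .5683 .2222 .085 4.06; python3 -c "
from h import *
snap('side','side10');crop('side10',250,190,300,225,16);snap('top','top10');crop('top10',200,185,320,305,6)"
```

```text
shift cm [0.03 0.01 0.04] yaw -0.1 | tcp [0.5686 0.2224 0.0854] th -2.224 j6 -2.25 F [-4.8 -1.4 14. ] gap 0.0233 t 21.05
```

View pics/side10_250_190.png

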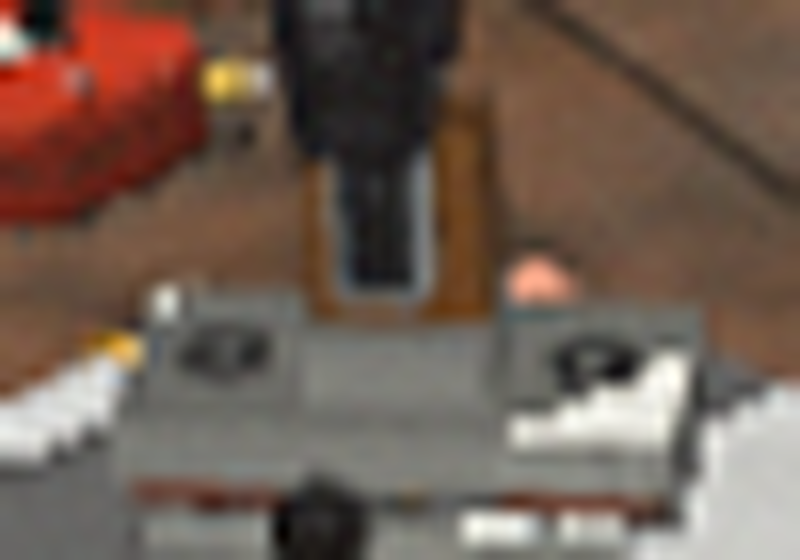

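View pics/top10_200_185.png

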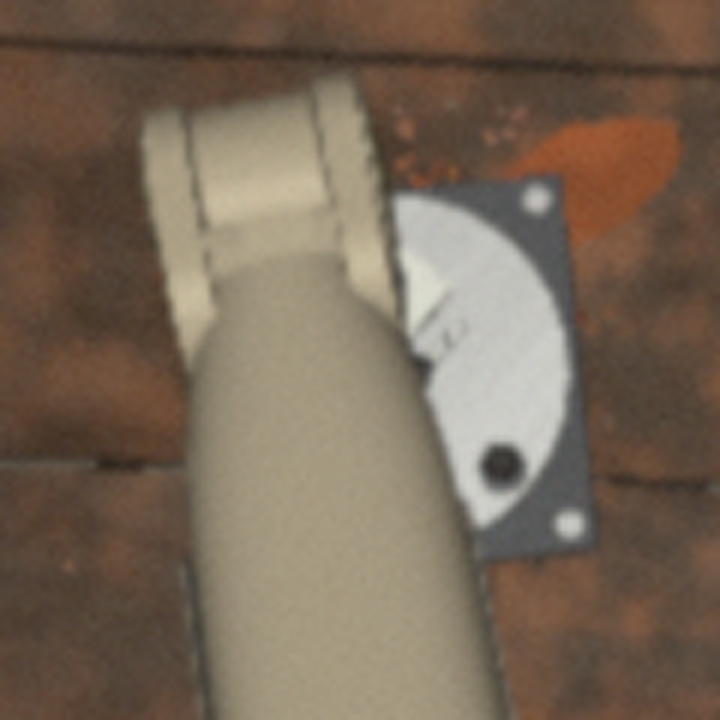

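```bash
python3 - <<'E'
from fit import *
crop('side10',215,190,325,265,7)
E
```

```text
(no output)
```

View pics/side10_215_190.png

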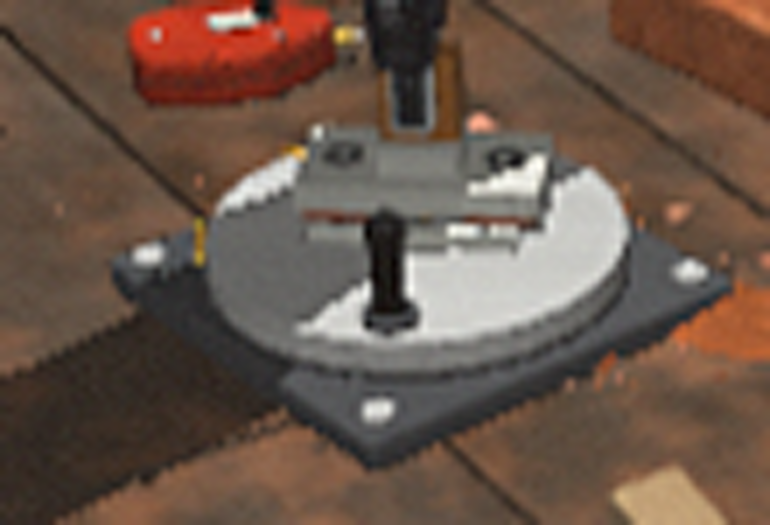

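```bash
cat > pt.py <<'E'
from fit import *
import sys
def c(n):
    g=cv2.GaussianBlur(cv2.imread(f'pics/{n}.png',0),(3,3),0).astype(float)[253:271,275:292]; w=np.clip(110-g,0,None)
    yy,xx=np.mgrid[0:18,0:17]; m=np.hypot(xx-8.8,yy-9.2)<6.5; w=w*m
    return (w*xx).sum()/w.sum(),(w*yy).sum()/w.sum()
for n in sys.argv[1:]: print(n,np.round(c(n),2))
E
python3 pt.py top4 top7 top10
```

```text
top4 [8.38 9.37]
top7 [8.43 9.41]
top10 [8.44 9.41]
```

Call:
apply_moves --moves '[[[0,0,0.05],0,0],[[0.02,0.04,0.1],0,0],[[0.02,0.04,0.12],0,0],[[0.02,0.04,0.12],0,0],[[0.02,0.04,0.12],0,0],[[0.02,0.04,0.12],0,0],[[0.02,0.04,0.12],0,0],[[0.02,0.04,0.12],0,0],[[0.02,0.04,0.12],0,0],[[0.02,0.04,0.12],0,0]]'

```text
clock: 22.4
tcp_pos: [0.5686, 0.2224, 0.0854]
orientation: [0.001, -0.443, 0.897, -0.001]
wrist_force: [-6.6, -2.0, 21.4]
finger_gap: 0.0232
```

```bash
python3 go.py .5683 .2222 .085 4.06; python3 -c "
from h import *
snap('top','top11');snap('side','side11');crop('side11',195,160,445,340,3)"; python3 pt.py top11;python3 go.py .5683 .2222 .085 4.06; 
```

```text
shift cm [0.03 0.01 0.04] yaw -0.1 | tcp [0.5686 0.2224 0.0854] th -2.224 j6 -2.25 F [-6.6 -2.  21.4] gap 0.0232 t 22.4
top11 [8.44 9.4 ]
shift cm [0.03 0.01 0.04] yaw -0.1 | tcp [0.5686 0.2224 0.0854] th -2.224 j6 -2.25 F [-5.8 -2.7 21.4] gap 0.0233 t 22.5
```

View pics/side11_195_160.png

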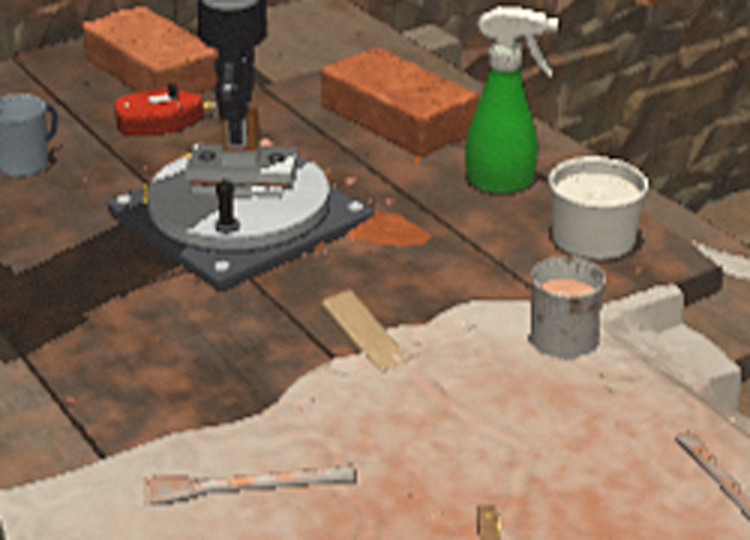

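The z reading did not change under 7 N more load, so the plate is bottomed. The post has not moved and the bystanders are where they were. Handing in.

```bash
python3 -c "
from workcell import env
print(env.hand_in())"
```

```text
the job is handed in; nothing more can be done
None
```

I turned the table by its post to the middle stop, fitted the drill plate over the pin, and pressed it down onto the brick slips. I handed in at about 22.5 s, still gripping and pressing; no verdict was reported.

- **Table:** After I let go of the post, the brass pointer lined up with the middle mark. The post stayed within about 0.1 px in the top view through the fitting and pressing.
- **Plate:** It went onto the pin with almost no side force. On the last press the wrist force rose from 14 N to about 21 N while the tool height stayed at 85.4 mm. The expected height when fully down was about 85 mm, so I take the plate to be bottomed. The side view shows it lying level on both slips.
- **Bystanders:** The mug, reel, wedge and tin look unmoved in the last side view. I did not recheck the try square at the end; the arm never touched it.
- **Disagreements:** A side force of about 6–7 N remained at the end, and a small corrective shift did not remove it. The two cameras differed by about 2 mm, so I did the final alignment along the plate's length from the side camera alone. The finger gap read about 18 mm on the 16 mm post and 23 mm on the 24 mm grip.

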